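Shut off the bench air outlet

ROBOT

A 7-joint arm with a two-finger parallel gripper is mounted at the origin on the work surface. World frame = base frame: x ahead of the robot, y to its left, z up, the work surface at z = 0. Lengths are in m, angles in rad, forces in N, time in s.
With the tool pointing down it reaches from about 0.375 to 0.925 m from the base axis. Payload 3.1 kg.
Tool frame: the origin (TCP) lies at the very end of the fingers, on their centre line; the grasp point (between the pads) lies 19 mm behind it (r.tcp_to_grasp is the z of the grasp point in the tool frame, in m); z points along the fingers, y is the direction in which the jaws open and shut (so a half turn about z gives the same grasp; the last joint's range is limited). The gripper opens to 85 mm and grips with 20 to 120 N. Pads are 22 mm wide; open, the fingers measure 114 mm over their backs; the gripper's body (76 mm by 85 mm) begins 54 mm behind the grasp point. The pads swing forward as they close: fully open they stand 13 mm farther back than shut.
Start: joints at [1.029, 0.383, 0.044, 1.598, -0.018, 1.161, -0.05], TCP at [0.279, -0.587, 0.231] pointing down, gripper open.
Joint ranges: [-2.61, 2.61], [-0.41, 2.15], [-1.48, 1.57], [0, 2.5], [-1.57, 4.71], [0.05, 1.97], [-2.85, 2.85]. Speed limits (rad/s): [2.79, 2.79, 3.14, 3.14, 3.14, 3.14, 3.14].

INTERFACE

Orientations are given as a unit quaternion [w, x, y, z].
In Python, from cell import r gives the robot as it stands.
- The arm moves only by the tool step_arm, never from a script. Its argument "series" is a list of rows, each a list of 2 entries, a list of its own where there are three numbers: the shift along the tool's x, y, z in m, then the turn about the tool's z in degrees. In form: [[[x, y, z], roll], ...]. A call has 1 to 10 rows; each row shifts and turns the commanded pose from where the row before left it, along the tool's axes as they then stand; what a row does not reach is not made up. A row lasts 1/12 s, in which the tool goes at most 41.7 mm and 7.16 degrees, less where a joint would pass 70% of its speed; a pose out of reach is approached as far as the arm can. A call with a gripper value outside its range is refused whole. "jaw" is the opening, from 0 (shut) to 1 (fully open), set as the call begins (left out, the last holds). The fingers move at their own pace and stop on an object; "squeeze" is the grip in N (left out, the last holds). Time passes only in rows, so rows that do not move let the fingers close. It gives the time, the measured TCP pose, the force and the opening at its end, in the units of the state.
- r.sense(): the state, without advancing time (a new reading comes with each control period).
- r.capture(name): name is "side" or "top"; returns the picture (480x640x3 uint8, blue, green, red); there is no depth.
- r.camera_info(name): a dict with "fov_y" (degrees; the focal length in pixels is half the picture's height over the tangent of half this angle, whatever the lens; pixels are square), "cx", "cy" (the principal point, pixels), "view" (4x4, takes a point from world to camera coordinates). Camera axes: x right, y down, z forward; pixel columns grow to the right and rows downward; lengths in m; the calibration is good to about 2 mm. A picture is of the moment at which its call begins. camera_info takes no time and is no camera call.
- r.finish_job(): hands the job in, once; it reports no verdict.
The state is a dict: "t": time; "joint_positions": joint angles; "qvel": joint speeds; "effort": joint torques, N m; "tcp_pos": TCP position; "tool_rot": TCP orientation; "force": force on the tool from outside, world axes, zero at the start; "torque": the same for the moment, N m; "grip_width": opening from 0.0 (shut) to 1.0 (fully open).
Only numpy, scipy, OpenCV 4.12 (cv2) and the standard library are available. Lean on these libraries where they do the work, as an engineer would, in place of code of your own. Each camera call takes 0.05 s, during which the arm holds its last target.

TASK

Shut off the marked air outlet at the bench air box: push the sliding steel cover along by its lip until it is fully open, then push the red handle round until it is fully shut against its stop. Pick nothing up; leave the cover open and the blue handle open, and leave the things standing on and around the box where they are.

Things in the scene. Friction and masses are not known exactly. Their poses are not given: they have to be found in the camera images.
- box: Green steel air box , 200 (x) x 490 (y) x 120 mm tall; origin: centre of underside. Its x points away from the robot, +-0.3 rad. Right half (y<0): fixed top, gauge 185 mm high. Left half (y 0 to 240 mm): open top under the cover, 168 mm clear in x. In it two ball valves at x 20 mm, y 70 and 165 mm; which is red varies. 38 mm outlets in front and a feed pipe at the right end lie below 75 mm.
- cover (a joint): Travel of the steel sliding cover in m: 0 = shut, 0.225 = fully open at its stop. It slides along the box's -y, in under the fixed top, and cannot lift out of its rails. It starts 0 to 30 mm open; takes about 3 N to slide and stays where it is left.
- cover_lip (a point): Centre of the outer (box +y) face of the cover's push lip, 132.5 mm above the bench, at box x = 0; box axes. The lip is the cover's outer edge folded up: 150 mm long in box x, 4 mm thick, from 116 to 149.5 mm above the bench, with a black bead on top that sticks out 2 mm. At full travel this face lies at box y = 15 mm.
- red_handle (a joint): Angle of the red valve handle in rad: 0 = open (handle along its pipe, pointing to the box's -x), 1.571 = shut against its stop (handle pointing to the box's +y). It turns clockwise seen from above, starts between 0 and 0.2, takes about 0.14 N m and stays where it is left.
- red_grip (a point): Middle of the marked handle's red sleeve, 45 mm from its turning axis, 95 mm above the bench (25 mm below the box top). Sleeve: 40 mm long (23 to 63 mm from the axis), 18 mm wide, 14 mm high (88 to 102 mm above the bench). Turns with the handle; its -x points outward along the handle.
- red_stem (a point): Point on the vertical turning axis of the red handle, 95 mm above the bench; box axes. The hub on the axis reaches 93 mm high; valve bodies and pipes below the handles stay under 75 mm.
- blue_handle (a joint): Angle of the blue handle on the other valve, same shape and sense as the red; it starts between 0 and 0.05 (open) and must stay open.
- blue_grip (a point): Middle of the blue sleeve, same shape as the red one.
- oiler: Yellow oil bottle with red cap, 52 mm diameter, 125 mm tall, 0.2 kg, standing loose on the fixed top of the box; origin at the centre of its underside. Bystander.
- grinder: Blue air die grinder, about 240 mm long, 36 mm wide, 45 mm high, lying on the bench beyond the left end of the box; origin on its underside near the middle, x along its length. Bystander.
- spanner: Steel spanner lying on the bench behind the box, under 20 mm high; x along its length. Bystander.
- bush: Brass flanged bush, 52 mm diameter, 50 mm tall, standing loose on the fixed top of the box; origin at the centre of its underside. Bystander.

How it is judged:
On the way, in this order (a step that is already met when the one before it is completed fails the run):
1. the cover is slid fully open (value of joint cover above 0.205 m), for 0.2 s.
2. the red handle is pushed fully shut (value of joint red_handle above 1.45 rad), for 0.2 s.
At the end, for the whole second after the job is handed in: The cover is within 20 mm of its fully open stop, the red handle within 0.12 rad (7 degrees) of its shut stop, the blue handle still open (less than 0.2 rad), and the bottle, grinder, spanner and bush within 30 mm of where they began, bottle and bush upright (value of joint cover above 0.205 m and value of joint red_handle above 1.45 rad and value of joint blue_handle below 0.2 rad and distance of each of oiler, grinder, spanner, bush from where it was at the start of the episode below 0.03 m and angle between each of oiler, bush's own z axis and vertical below 0.2 rad); the robot touches nothing.
It fails at once if the blue handle is turned (value of joint blue_handle above 0.2 rad).
It fails at once if a bystander is picked up, knocked over or pushed away (distance of any of oiler, grinder, spanner, bush from where it was at the start of the episode above 0.03 m or angle between any of oiler, bush's own z axis and vertical above 0.35 rad).
It also fails if it takes over 58 s, if anything falls off the work surface, if the arm or the gripper's body presses on something with over 40 N, if the wrist force passes 120 N, or if a joint passes its speed limit or range.

## Working session

There is one attempt and no reset: what is moved stays moved. The work goes in short steps, Python scripts to look and compute and a tool call to move; the robot and the scene stay as the last step left them, time stands still between calls to the robot, and variables do not carry over. Pictures are saved under pics/ and viewed, and the job is handed in when it is done.

Besides the shell and the picture viewer there is one more tool, called after "Emit:" in YAML: its name, and indented under it one key for each argument. step_arm: Moves the arm, as the interface text tells. Its arguments: {"type":"object","properties":{"series":{"type":"array"},"jaw":{"type":"number"},"squeeze":{"type":"number"}},"required":["series"]}

```bash
ls; mkdir -p pics; python3 - <<'E'
from cell import r
import cv2
s=r.sense();print(s)
for n in ("side","top"):
    i=r.camera_info(n);print(n,i)
    cv2.imwrite(f"pics/{n}0.png",r.capture(n))
E
```

```text
pics
{'t': 0.0, 'joint_positions': array([ 1.02916122,  0.38382541,  0.04382075,  1.59958635, -0.017879  ,
        1.161167  , -0.04988873]), 'qvel': array([ 0.00018485,  0.00031056,  0.00033516,  0.00113807,  0.00183185,
       -0.00110315, -0.00163211]), 'effort': array([ 2.62264784e-04, -4.33453596e+01,  1.02506272e+00, -2.49514854e+01,
        1.06661193e-02,  1.13911295e-02, -8.21118874e-06]), 'tcp_pos': array([ 0.27870831, -0.58617771,  0.2298874 ]), 'tool_rot': array([-1.24610236e-03,  9.75464099e-01,  2.20154738e-01, -3.59763793e-04]), 'force': array([-0.25455887, -0.35329862,  0.49526945]), 'torque': array([-0.02768056, -0.01881897,  0.00444505]), 'grip_width': 1.0002585940435154}
side {'fov_y': 51.508349715544846, 'cx': 319.02225934209275, 'cy': 246.91883211363705, 'view': array([[ 0.85219601,  0.52313851,  0.00938403, -0.49632434],
       [ 0.36770481, -0.58604151, -0.72204468, -0.14447005],
       [-0.37222995,  0.61877415, -0.69178278,  1.16218471],
       [ 0.        ,  0.        ,  0.        ,  1.        ]])}
top {'fov_y': 55.33605240883866, 'cx': 323.673530470636, 'cy': 234.67035390097126, 'view': array([[ 0.00907823, -0.99946885,  0.03129852, -0.04778554],
       [-0.99170983, -0.01301099, -0.12783708,  0.59871904],
       [ 0.1281764 , -0.02987852, -0.99130121,  0.94826882],
       [ 0.        ,  0.        ,  0.        ,  1.        ]])}
```

View pics/side0.png

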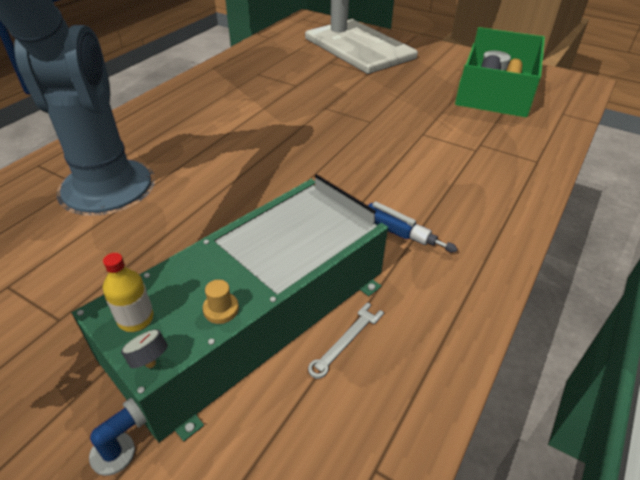

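View pics/top0.png

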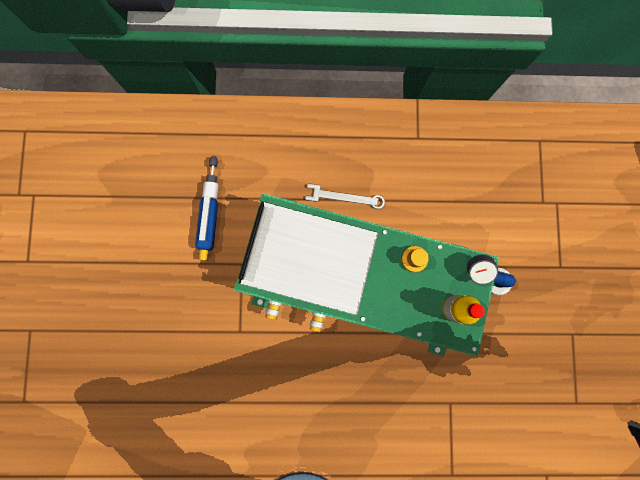

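Top view: box corners at about (264,195), (497,257), (477,353), (235,288); the black lip bead runs from (263,203) to (243,281); the cover is nearly shut and the grinder lies to the left at about (207,215).

```bash
cat > h.py <<'E'
import numpy as np,cv2
from cell import r
def K(n):
    i=r.camera_info(n);f=240/np.tan(np.radians(i['fov_y']/2))
    return f,i['cx'],i['cy'],np.array(i['view'])
def proj(n,P):
    f,cx,cy,V=K(n);P=np.atleast_2d(P);c=P@V[:3,:3].T+V[:3,3]
    return np.c_[f*c[:,0]/c[:,2]+cx,f*c[:,1]/c[:,2]+cy]
def unp(n,uv,z):
    f,cx,cy,V=K(n);R=V[:3,:3];o=-R.T@V[:3,3]
    uv=np.atleast_2d(uv).astype(float)
    d=np.c_[(uv[:,0]-cx)/f,(uv[:,1]-cy)/f,np.ones(len(uv))]@R
    return o+d*((z-o[2])/d[:,2])[:,None]
E
python3 - <<'E'
from h import *
im=cv2.imread("pics/top0.png")
cv2.imwrite("pics/topz.png",cv2.resize(im[180:370,225:405],None,fx=4,fy=3.1 and 4,interpolation=cv2.INTER_CUBIC)[:600])
im=cv2.imread("pics/side0.png")
cv2.imwrite("pics/sidez.png",cv2.resize(im[160:300,210:400],None,fx=4,fy=4,interpolation=cv2.INTER_CUBIC))
c=unp("top",[(264,195),(497,257),(477,353),(235,288)],.12);print(c)
for a,b in((0,1),(1,2),(2,3),(3,0)):print(np.linalg.norm(c[a]-c[b]),np.degrees(np.arctan2(*(c[b]-c[a])[1::-1])))
print(unp("top",[(263,203),(243,281)],.1495))
E
```

```text
[[ 0.66692295  0.0810068   0.12      ]
 [ 0.54848076 -0.38423736  0.12      ]
 [ 0.3617972  -0.33761858  0.12      ]
 [ 0.4822967   0.13227868  0.12      ]]
0.4800840309958359 -104.28299240819038
0.19241638098209865 165.97880977233783
0.48510160262441276 75.6171157273993
0.19161330465935997 -15.520312599468852
[[0.64482716 0.07947642 0.1495    ]
 [0.49518385 0.11304243 0.1495    ]]
```

View pics/topz.png

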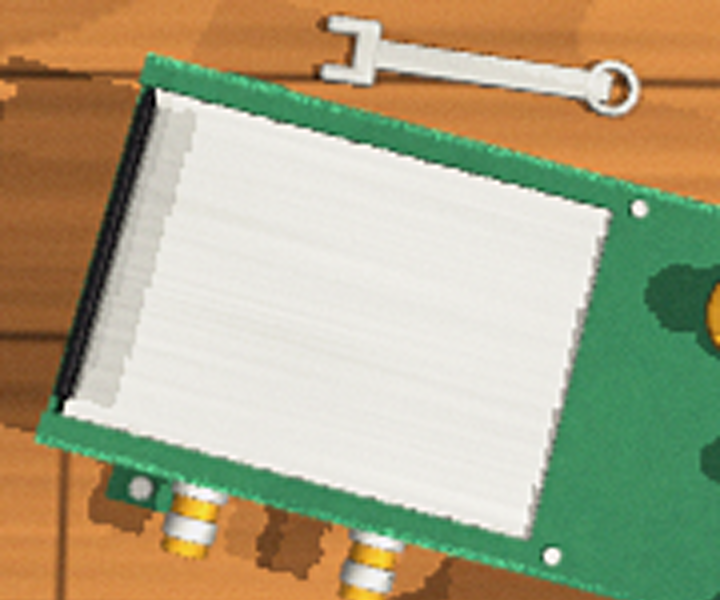

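View pics/sidez.png

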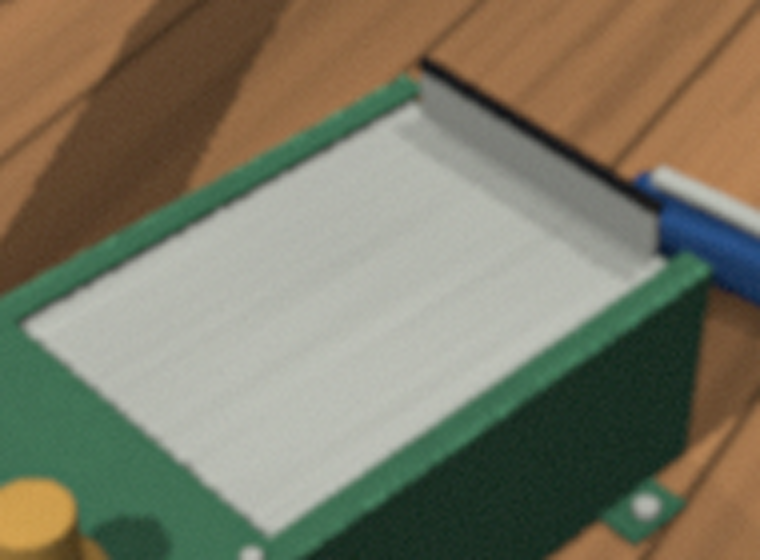

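```bash
cat >> h.py <<'E'
def T(p,b):
    c,s=np.cos(p[2]),np.sin(p[2]);b=np.atleast_2d(b).astype(float)
    return np.c_[p[0]+c*b[:,0]-s*b[:,1],p[1]+s*b[:,0]+c*b[:,1],b[:,2]]
E
python3 - <<'E'
from h import *
from scipy.optimize import least_squares
C=np.array([[.1,.245,.12],[.1,-.245,.12],[-.1,-.245,.12],[-.1,.245,.12]])
ut=np.array([(262,193.8),(497.5,256),(477,354),(234.3,290)])
us=np.array([(387.5,227),(153,419),(78,319),(312,178.8)])
for nm,wt,ws in(("top",1,0),("side",0,1),("both",1,1)):
    f=lambda p:np.r_[wt*(proj("top",T(p,C))-ut).ravel(),ws*(proj("side",T(p,C))-us).ravel()]
    s=least_squares(f,[.52,-.13,-.26],loss='soft_l1');print(nm,s.x,np.round(s.fun,1))
p=s.x;np.save("box.npy",p)
c,s_=np.cos(p[2]),np.sin(p[2])
b=np.array([(263,203),(243,281)])
q=unp("top",[(262,203),(240.5,281)],.1495)-[p[0],p[1],0]
print("lip box",np.c_[c*q[:,0]+s_*q[:,1],-s_*q[:,0]+c*q[:,1]])
print("grinder", unp("top",[(205,255),(213,160)],.03),unp("top",[(217,200),(195,245)],.03))
E
```

```text
top [ 0.51468775 -0.12616937 -0.24795194] [-0.9 -1.2  1.4 -0.5  0.8  1.2 -1.2  0.3  0.   0.  -0.  -0.  -0.  -0.
 -0.  -0. ]
side [ 0.52705192 -0.12541709 -0.214953  ] [-0.  -0.  -0.  -0.   0.  -0.  -0.  -0.   4.8 -0.6 -0.  -8.9 -1.1  2.5
 -0.1  0.7]
both [ 0.52120346 -0.12577364 -0.22598698] [ -2.7  -2.1   0.5  -6.6   2.2  -4.7  -1.   -0.1   2.5  -0.6  -5.5 -11.8
  -4.2  -0.5  -1.3   0.2]
lip box [[ 0.07403243  0.22959184]
 [-0.07996157  0.23145774]]
grinder [[0.55303654 0.21314452 0.03      ]
 [0.76335017 0.2044492  0.03      ]] [[0.67364229 0.19220596 0.03      ]
 [0.57435246 0.2354064  0.03      ]]
```

```bash
python3 - <<'E'
from h import *
from scipy.optimize import least_squares
C=np.array([[.1,.245,.12],[.1,-.245,.12],[-.1,-.245,.12],[-.1,.245,.12]])
ut=np.array([(262,193.8),(497.5,256),(477,354),(234.3,290)])
us=np.array([(387.5,227),(135,402),(78,319),(312,178.8)])
for nm,wt,ws in(("top",1,0),("side",0,1),("both",1,1)):
    f=lambda p:np.r_[wt*(proj("top",T(p,C))-ut).ravel(),ws*(proj("side",T(p,C))-us).ravel()]
    s=least_squares(f,[.52,-.13,-.26],loss='soft_l1');print(nm,s.x,np.round(s.fun,1))
p=s.x;np.save("box.npy",p)
c,s_=np.cos(p[2]),np.sin(p[2])
q=unp("top",[(262,203),(240.5,281)],.1495)-[p[0],p[1],0]
print("lip box",np.c_[c*q[:,0]+s_*q[:,1],-s_*q[:,0]+c*q[:,1]])
def B(w):
    q=w-[p[0],p[1],0];return np.c_[c*q[:,0]+s_*q[:,1],-s_*q[:,0]+c*q[:,1],q[:,2]]
print("grinder", B(unp("top",[(205,255),(213,160),(217,200),(215,240)],.03)))
print("bush",B(unp("top",[(418,257)],.17)),"oil",B(unp("top",[(476,311)],.245)))
im=cv2.imread("pics/top0.png")
E=[[-.1,.245,.12],[.1,.245,.12],[.1,-.245,.12],[-.1,-.245,.12]]
for n in("top","side"):
    im=cv2.imread(f"pics/{n}0.png")
    cv2.polylines(im,[proj(n,T(p,E)).round().astype(int)],True,(255,0,255),1)
    cv2.polylines(im,[proj(n,T(p,[[-.075,.235,.1495],[.075,.235,.1495]])).round().astype(int)],False,(255,255,0),1)
    cv2.imwrite(f"pics/{n}_fit.png",im)
E
```

```text
top [ 0.51468775 -0.12616937 -0.24795194] [-0.9 -1.2  1.4 -0.5  0.8  1.2 -1.2  0.3  0.   0.   0.   0.  -0.  -0.
 -0.  -0. ]
side [ 0.51334597 -0.12650244 -0.25855181] [ 0.  -0.   0.   0.   0.   0.  -0.  -0.   0.6  1.   2.1  0.2 -8.4 -6.7
 -0.9  0.2]
both [ 0.51446325 -0.12594337 -0.25040599] [-0.8 -1.4  1.4 -0.1  0.5  1.6 -1.4  0.1  0.8  0.3  4.4  0.9 -7.5 -5.6
 -1.2 -0.1]
lip box [[ 0.07489245  0.23316566]
 [-0.0791012   0.23127099]]
grinder [[-0.0466548   0.33807074  0.03      ]
 [ 0.15925423  0.38176176  0.03      ]
 [ 0.075378    0.34767099  0.03      ]
 [-0.010016    0.32674407  0.03      ]]
bush [[ 0.0490038  -0.07833493  0.17      ]] oil [[-0.02467684 -0.17864845  0.245     ]]
```

View pics/top_fit.png

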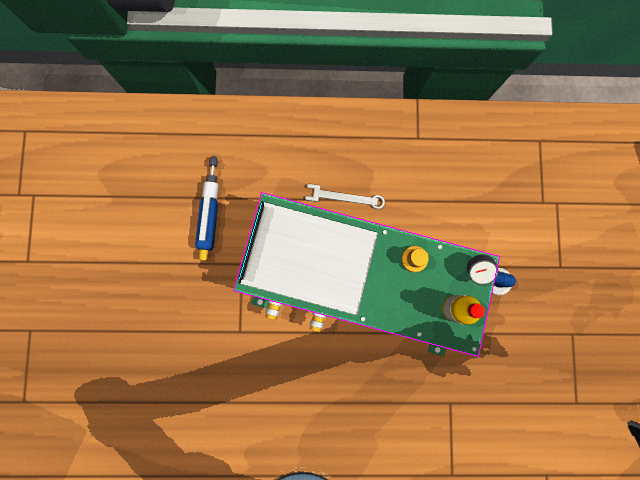

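View pics/side_fit.png

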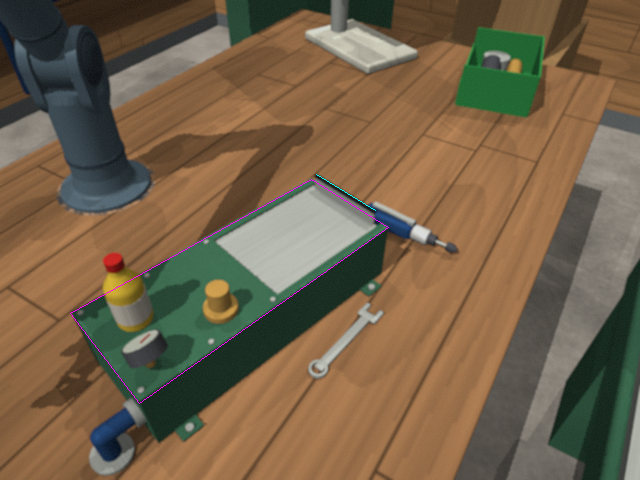

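Emit:
step_arm:
  series:
    - [[0, 0, -0.024], -7.15]
    - [[0, 0, -0.024], -7.15]
    - [[0, 0, -0.024], -7.15]
    - [[0, 0, -0.024], -7.15]
    - [[0, 0, -0.024], -7.15]
    - [[0, 0, -0.024], -7.15]
    - [[0, 0, -0.024], -7.15]
    - [[0, 0, 0], 0]
    - [[0, 0, 0], 0]
  jaw: 0

```text
t: 0.85
tcp_pos: [0.2794, -0.5876, 0.4009]
tool_rot: [0.002, 0.791, 0.611, -0.0]
force: [-0.3, -0.5, -0.9]
grip_width: 0.001
```

```bash
cat >> h.py <<'E'
def rel(tgt):
    """tgt in box coords -> shift along tool axes; prints tool in box"""
    p=np.load("box.npy");s=r.sense()
    from scipy.spatial.transform import Rotation as Ro
    q=s['tool_rot'];R=Ro.from_quat([q[1],q[2],q[3],q[0]]).as_matrix()
    c,sn=np.cos(p[2]),np.sin(p[2]);d=s['tcp_pos']-[p[0],p[1],0]
    print("t",round(s['t'],2),"tcp box",np.round([c*d[0]+sn*d[1],-sn*d[0]+c*d[1],d[2]],4),"F",np.round(s['force'],1),"grip",round(s['grip_width'],2))
    a=np.degrees(np.arctan2(R[1,0],R[0,0])-p[2]);print("tool x deg in box",round(a,2),"tilt z",np.round(R[:,2],3))
    if tgt is not None:print("shift tool",np.round(R.T@(T(p,tgt)[0]-s['tcp_pos']),4))
    print("q",np.round(s['joint_positions'],2))
E
python3 -c "
from h import *
rel([0,.27,.36])"
```

```text
t 0.85 tcp box [-0.1134 -0.5056  0.4009] F [-0.3 -0.5 -0.9] grip 0.0
tool x deg in box 89.73 tilt z [ 0.002 -0.003 -1.   ]
shift tool [0.7762 0.1097 0.0393]
q [ 1.12  0.3  -0.08  1.36  0.02  1.48  0.79]
```

Emit:
step_arm:
  series:
    - [[0.035, 0.005, 0], 0]
    - [[0.035, 0.005, 0], 0]
    - [[0.035, 0.005, 0], 0]
    - [[0.035, 0.005, 0], 0]
    - [[0.035, 0.005, 0], 0]
    - [[0.035, 0.005, 0], 0]
    - [[0.035, 0.005, 0], 0]
    - [[0.035, 0.005, 0], 0]
    - [[0.035, 0.005, 0], 0]
    - [[0.035, 0.005, 0], 0]

```text
t: 1.68
tcp_pos: [0.4146, -0.2586, 0.3969]
tool_rot: [-0.002, 0.791, 0.611, -0.001]
force: [0.8, -0.7, 0.9]
grip_width: -0.002
```

Emit:
step_arm:
  series:
    - [[0.035, 0.005, 0], 0]
    - [[0.035, 0.005, 0], 0]
    - [[0.035, 0.005, 0], 0]
    - [[0.035, 0.005, 0], 0]
    - [[0.035, 0.005, 0], 0]
    - [[0.035, 0.005, 0], 0]
    - [[0.035, 0.005, 0], 0]
    - [[0.035, 0.005, 0], 0]
    - [[0.035, 0.005, 0], 0]
    - [[0.035, 0.005, 0], 0]

```text
t: 2.52
tcp_pos: [0.5508, 0.0668, 0.397]
tool_rot: [-0.001, 0.791, 0.611, -0.002]
force: [0.5, 0.4, -0.0]
grip_width: 0.002
```

Emit:
step_arm:
  series:
    - [[0.035, 0.005, 0], 0]
    - [[0.035, 0.005, 0], 0]
    - [[0, 0, 0], 0]
    - [[0, 0, 0], 0]

```text
t: 2.85
tcp_pos: [0.5773, 0.134, 0.3965]
tool_rot: [-0.002, 0.789, 0.614, -0.002]
force: [-0.7, -1.0, 0.9]
grip_width: 0.005
```

```bash
python3 -c "
from h import *
rel([0,.265,.13])"
```

```text
t 2.85 tcp box [-0.0035  0.2674  0.3965] F [-0.7 -1.   0.9] grip 0.0
tool x deg in box 90.13 tilt z [-0.005  0.001 -1.   ]
shift tool [-0.0023  0.0049  0.2665]
q [ 0.29  0.25 -0.72  1.48  0.16  1.47 -0.67]
```

Emit:
step_arm:
  series:
    - [[0.0, 0.003, 0.035], 0]
    - [[0, 0, 0.035], 0]
    - [[0, 0, 0.035], 0]
    - [[0, 0, 0.035], 0]
    - [[0, 0, 0.035], 0]
    - [[0, 0, 0.035], 0]
    - [[0, 0, 0.025], 0]
    - [[0, 0, 0.02], 0]
    - [[0, 0, 0.01], 0]
    - [[0, 0, 0], 0]

```text
t: 3.68
tcp_pos: [0.5787, 0.1271, 0.1305]
tool_rot: [-0.001, 0.792, 0.611, -0.004]
force: [-0.6, -0.3, 0.6]
grip_width: 0.004
```

```bash
python3 -c "
from h import *
rel([0,.026,.13])
cv2.imwrite('pics/t1.png',r.capture('top')[120:360,160:480].repeat(2,0).repeat(2,1));cv2.imwrite('pics/s1.png',r.capture('side')[100:300,200:460].repeat(3,0).repeat(3,1))"
```

```text
t 3.68 tcp box [-0.0005  0.261   0.1305] F [-0.6 -0.3  0.6] grip 0.0
tool x deg in box 89.68 tilt z [-0.007 -0.003 -1.   ]
shift tool [-0.235   0.0018  0.0015]
q [ 0.24  0.47 -0.65  1.79  0.33  1.   -0.8 ]
```

View pics/t1.png

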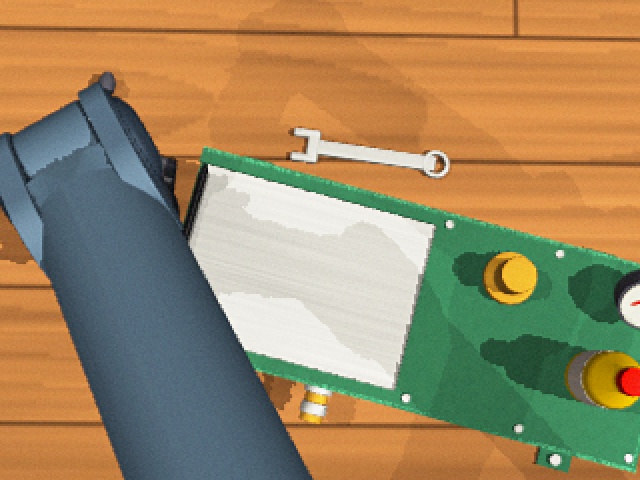

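View pics/s1.png

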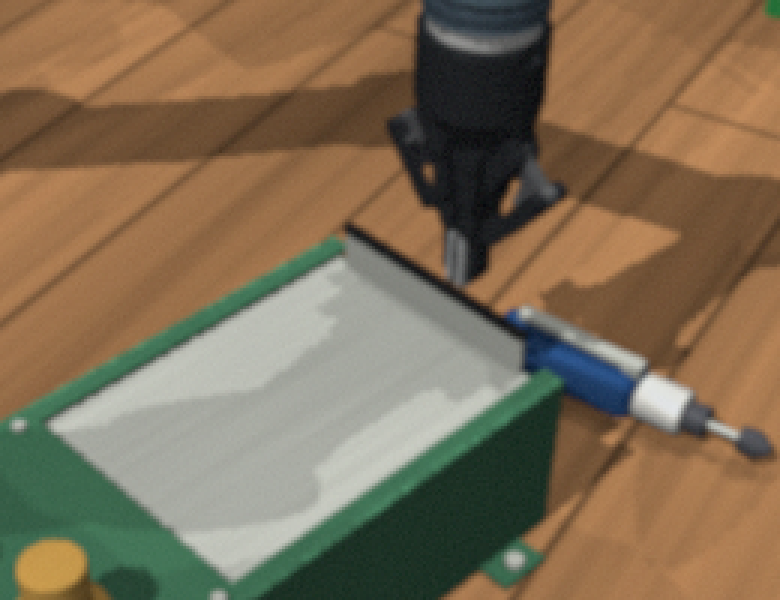

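Emit:
step_arm:
  series:
    - [[-0.01, 0.001, 0.0], 0]
    - [[-0.01, 0, 0], 0]
    - [[-0.01, 0, 0], 0]
    - [[-0.01, 0, 0], 0]
    - [[-0.01, 0, 0], 0]
    - [[-0.01, 0, 0], 0]
    - [[-0.01, 0, 0], 0]
    - [[-0.01, 0, 0], 0]
    - [[-0.01, 0, 0], 0]
    - [[-0.01, 0, 0], 0]

```text
t: 4.62
tcp_pos: [0.5575, 0.0319, 0.1344]
tool_rot: [0.0, 0.791, 0.612, 0.0]
force: [2.4, 3.3, 2.3]
grip_width: -0.001
```

Emit:
step_arm:
  series:
    - [[-0.01, 0.0, 0.0], 0]
    - [[-0.01, 0, 0], 0]
    - [[-0.01, 0, 0], 0]
    - [[-0.01, 0, 0], 0]
    - [[-0.01, 0, 0], 0]
    - [[-0.01, 0, 0], 0]
    - [[-0.01, 0, 0], 0]
    - [[-0.01, 0, 0], 0]
    - [[0, 0, 0], 0]

```text
t: 5.37
tcp_pos: [0.5355, -0.0484, 0.1335]
tool_rot: [-0.0, 0.792, 0.61, -0.002]
force: [0.1, -1.0, 0.6]
grip_width: -0.005
```

```bash
python3 -c "
from h import *
rel([0,.026,.13])"
```

```text
t 5.37 tcp box [0.0012 0.0803 0.1335] F [ 0.1 -1.   0.6] grip -0.0
tool x deg in box 89.6 tilt z [-0.004 -0.003 -1.   ]
shift tool [-0.0543 -0.0008  0.0037]
q [ 0.55  0.36 -0.62  1.93  0.26  0.94 -0.46]
```

```bash
python3 -c "
from h import *
cv2.imwrite('pics/s2.png',r.capture('side')[100:300,150:410].repeat(3,0).repeat(3,1))"
```

```text
(no output)
```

View pics/s2.png

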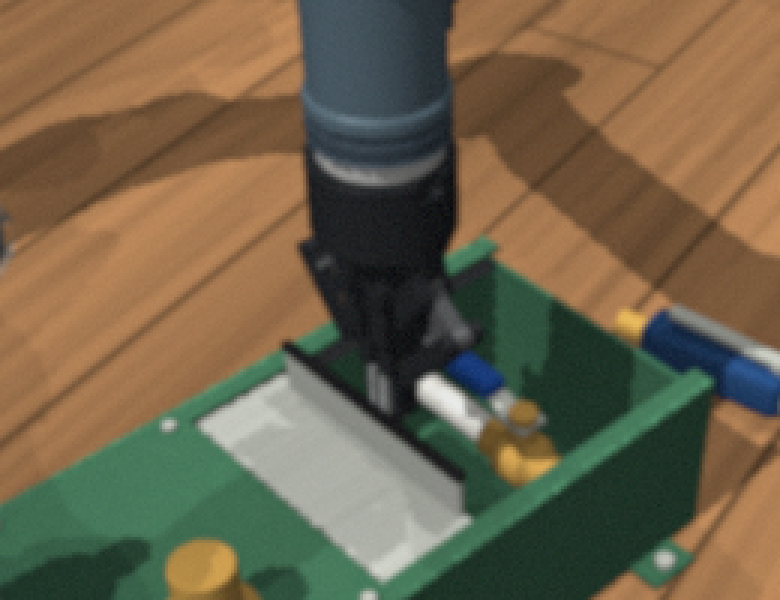

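The cover is following the fingers and is about two-thirds open. The blue handle is on the valve at y=165, so red is at y=70.

Emit:
step_arm:
  series:
    - [[-0.008, 0.0, 0.001], 0]
    - [[-0.008, 0, 0.001], 0]
    - [[-0.008, 0, 0], 0]
    - [[-0.008, 0, 0], 0]
    - [[-0.008, 0, 0], 0]
    - [[-0.004, 0, 0], 0]
    - [[-0.004, 0, 0], 0]
    - [[-0.003, 0, 0], 0]
    - [[0, 0, 0], 0]

```text
t: 6.17
tcp_pos: [0.5239, -0.0951, 0.1318]
tool_rot: [-0.0, 0.791, 0.612, -0.001]
force: [-0.3, 0.3, -0.5]
grip_width: 0.001
```

Emit:
step_arm:
  series:
    - [[-0.002, 0.0, 0], 0]
    - [[-0.002, 0, 0], 0]
    - [[0, 0, 0], 0]

```text
t: 6.42
tcp_pos: [0.5235, -0.0979, 0.132]
tool_rot: [-0.0, 0.791, 0.612, -0.0]
force: [-0.1, 2.3, -1.2]
grip_width: 0.002
```

```bash
python3 -c "
from h import *
rel([0,.026,.13])"
```

```text
t 6.42 tcp box [0.0018 0.0294 0.132 ] F [-0.1  2.3 -1.2] grip 0.0
tool x deg in box 89.83 tilt z [-0.  0. -1.]
shift tool [-0.0034 -0.0018  0.002 ]
q [ 0.64  0.34 -0.61  1.94  0.24  0.93 -0.35]
```

Near the stop; press until the force rises clearly.

Emit:
step_arm:
  series:
    - [[-0.003, 0.0, 0], 0]
    - [[-0.003, 0, 0], 0]
    - [[0, 0, 0], 0]
    - [[0, 0, 0], 0]

```text
t: 6.75
tcp_pos: [0.5233, -0.0987, 0.1322]
tool_rot: [-0.002, 0.79, 0.613, 0.003]
force: [2.0, 8.1, -3.2]
grip_width: 0.0
```

```bash
python3 -c "
from h import *
rel([0,.026,.13])"
```

```text
t 6.75 tcp box [0.0018 0.0286 0.1322] F [ 2.   8.1 -3.2] grip 0.0
tool x deg in box 90.02 tilt z [ 0.003  0.006 -1.   ]
shift tool [-0.0026 -0.0018  0.0022]
q [ 0.64  0.34 -0.61  1.94  0.24  0.93 -0.33]
```

Emit:
step_arm:
  series:
    - [[0.005, 0.0, 0], 0]
    - [[0.006, 0, 0], 0]
    - [[0, 0, -0.03], 0]
    - [[0, 0, -0.035], 0]
    - [[0, 0, -0.035], 0]
    - [[0, 0, -0.035], 0]
    - [[-0.03, 0, -0.035], 0]
    - [[-0.04, 0, -0.035], 0]
    - [[-0.04, 0, -0.02], 0]
    - [[-0.04, 0, 0], 0]

```text
t: 7.58
tcp_pos: [0.4935, -0.2265, 0.3519]
tool_rot: [0.006, 0.79, 0.613, 0.002]
force: [1.2, 0.8, 0.6]
grip_width: -0.001
```

```bash
python3 -c "
from h import *
rel([-.018,.037,.25])
cv2.imwrite('pics/t3.png',r.capture('top')[170:370,200:460].repeat(3,0).repeat(3,1));cv2.imwrite('pics/s3.png',r.capture('side')[100:300,150:410].repeat(3,0).repeat(3,1))"
```

```text
t 7.58 tcp box [ 0.0046 -0.1026  0.3519] F [1.2 0.8 0.6] grip -0.0
tool x deg in box 89.92 tilt z [ 0.01  -0.007 -1.   ]
shift tool [ 0.1401 -0.024   0.101 ]
q [ 0.86  0.12 -0.55  1.69  0.07  1.34  0.04]
```

View pics/t3.png

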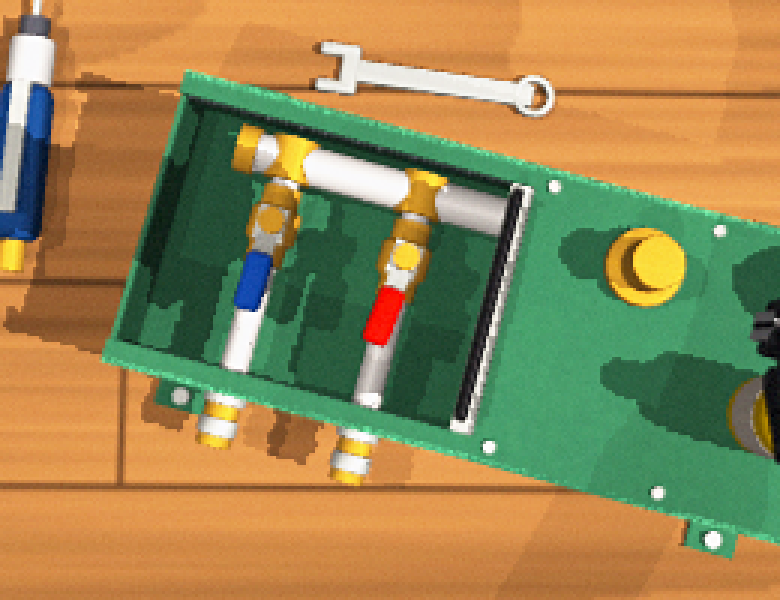

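View pics/s3.png

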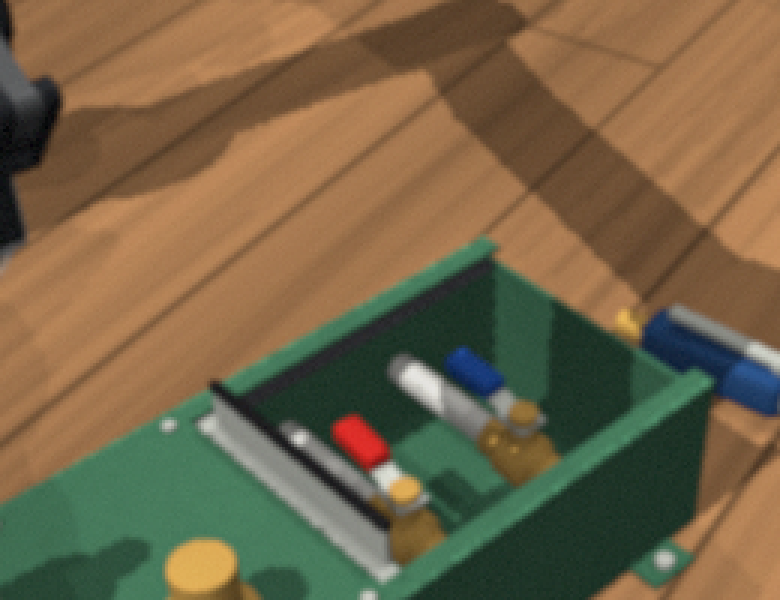

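Top crop: red sleeve centre at (384,316), hub at (406,257), blue sleeve at (252,280). The lip has stopped next to the fixed top, so the cover is open.

```bash
python3 -c "
from h import *
p=np.load('box.npy');c,s_=np.cos(p[2]),np.sin(p[2])
def B(w):
    q=w-[p[0],p[1],0];return np.c_[c*q[:,0]+s_*q[:,1],-s_*q[:,0]+c*q[:,1],q[:,2]]
f=lambda x,y:(x/3+200,y/3+170)
print(B(unp('top',[f(384,316),f(252,280)],.102)),B(unp('top',[f(406,257),f(271,219)],.093)),B(unp('top',[f(517,192),f(459,420)],.1495)))
print(unp('top',[f(384,316)],.102))
"
```

```text
[[-0.02410913  0.07363304  0.102     ]
 [-0.02368162  0.16470717  0.102     ]] [[0.01861199 0.06914425 0.093     ]
 [0.01984621 0.16398216 0.093     ]] [[ 0.07206411  0.01288964  0.1495    ]
 [-0.07706372  0.01304374  0.1495    ]]
[[ 0.5093521  -0.04863263  0.102     ]]
```

Emit:
step_arm:
  series:
    - [[0.036, -0.007, 0], 0]
    - [[0.036, -0.007, 0], 0]
    - [[0.036, -0.007, 0], 0]
    - [[0.035, -0.007, 0], 0]
    - [[0, 0, 0.035], 0]
    - [[0, 0, 0.035], 0]
    - [[0, 0, 0.03], 0]
    - [[0, 0, 0], 0]
    - [[0, 0, 0], 0]

```text
t: 8.43
tcp_pos: [0.4982, -0.0795, 0.2438]
tool_rot: [-0.001, 0.791, 0.612, -0.002]
force: [-0.4, 0.3, 0.3]
grip_width: 0.004
```

```bash
python3 -c "
from h import *
rel([-.023,.040,.088])"
```

```text
t 8.43 tcp box [-0.0273  0.0409  0.2438] F [-0.4  0.3  0.3] grip 0.0
tool x deg in box 89.78 tilt z [-0.004  0.    -1.   ]
shift tool [-0.0008  0.0049  0.1558]
q [ 0.7   0.15 -0.67  1.9   0.1   1.13 -0.26]
```

Emit:
step_arm:
  series:
    - [[0, 0.003, 0.03], 0]
    - [[0, 0, 0.03], 0]
    - [[0, 0, 0.03], 0]
    - [[0, 0, 0.01], 0]
    - [[0, 0, 0], 0]
    - [[0, 0, 0], 0]

```text
t: 8.93
tcp_pos: [0.5041, -0.0801, 0.1469]
tool_rot: [0.001, 0.791, 0.612, 0.001]
force: [1.1, -0.3, 0.9]
grip_width: 0.001
```

```bash
python3 -c "
from h import *
rel([-.023,.040,.088])"
```

```text
t 8.93 tcp box [-0.0214  0.0419  0.1469] F [ 1.1 -0.3  0.9] grip 0.0
tool x deg in box 89.79 tilt z [ 0.003 -0.001 -1.   ]
shift tool [-0.0019 -0.0018  0.0589]
q [ 0.66  0.28 -0.65  1.98  0.21  0.94 -0.35]
```

Emit:
step_arm:
  series:
    - [[-0.002, -0.002, 0.02], 0]
    - [[0, 0, 0.02], 0]
    - [[0, 0, 0.015], 0]
    - [[0, 0, 0.004], 0]
    - [[0, 0, 0], 0]
    - [[0, 0, 0], 0]

```text
t: 9.43
tcp_pos: [0.5021, -0.0813, 0.0881]
tool_rot: [0.001, 0.791, 0.612, 0.001]
force: [0.6, 0.1, 0.2]
grip_width: -0.002
```

```bash
python3 -c "
from h import *
rel([-.023,.050,.088])
cv2.imwrite('pics/s4.png',r.capture('side')[100:300,150:410].repeat(3,0).repeat(3,1))"
```

```text
t 9.43 tcp box [-0.0231  0.0402  0.0881] F [0.6 0.1 0.2] grip -0.0
tool x deg in box 89.81 tilt z [ 0.004 -0.001 -1.   ]
shift tool [0.0098 0.0001 0.0001]
q [ 0.62  0.37 -0.61  2.03  0.29  0.82 -0.41]
```

View pics/s4.png

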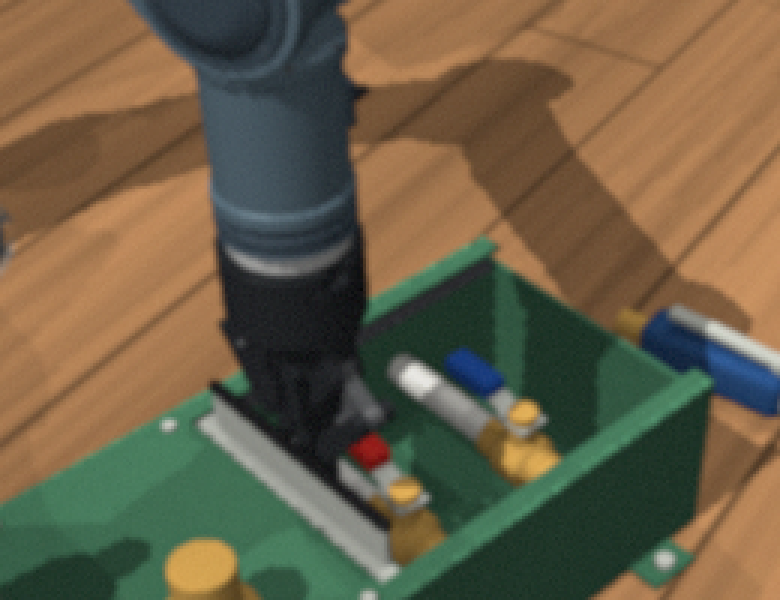

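The fingers are down between the lip and the red handle and touch nothing. Next comes the arc push.

Emit:
step_arm:
  series:
    - [[0.005, 0, 0], 0]
    - [[0.005, 0, 0], 0]
    - [[0.0037, -0.0017, 0], 5]
    - [[0.0037, -0.0017, 0], 5]
    - [[0.0037, -0.0017, 0], 5]
    - [[0.0037, -0.0017, 0], 5]
    - [[0.0037, -0.0017, 0], 5]
    - [[0.0037, -0.0017, 0], 5]
    - [[0, 0, 0], 0]

```text
t: 10.23
tcp_pos: [0.5042, -0.0473, 0.0869]
tool_rot: [0.001, 0.922, 0.386, 0.0]
force: [-0.1, -1.9, 0.5]
grip_width: 0.001
```

```bash
cat > arc.py <<'E'
from h import *
import sys
th=np.radians(float(sys.argv[1]));rho=.043
x=.02-rho*np.cos(th)-.02*np.sin(th);y=.07+rho*np.sin(th)-.02*np.cos(th)
print("want",x,y);rel([x,y,.088])
E
python3 arc.py 30
```

```text
want -0.02723909236273086 0.07417949192431122
t 10.23 tcp box [-0.0294  0.0737  0.0869] F [-0.1 -1.9  0.5] grip 0.0
tool x deg in box 59.8 tilt z [ 0.001 -0.002 -1.   ]
shift tool [ 0.0015  0.0016 -0.0011]
q [ 0.47  0.35 -0.52  2.03  0.24  0.81 -0.97]
```

Emit:
step_arm:
  series:
    - [[0.0045, 0, -0.0005], 5]
    - [[0.0045, -0.0015, 0], 5]
    - [[0.0037, -0.0017, 0], 5]
    - [[0.0037, -0.0017, 0], 5]
    - [[0.0037, -0.0017, 0], 5]
    - [[0.0037, -0.0017, 0], 5]
    - [[0, 0, 0], 0]

```text
t: 10.82
tcp_pos: [0.5183, -0.0263, 0.0864]
tool_rot: [-0.0, 0.991, 0.136, -0.001]
force: [-2.0, -0.9, 0.6]
grip_width: -0.001
```

```bash
python3 arc.py 60;python3 -c "
from h import *
cv2.imwrite('pics/s5.png',r.capture('side')[100:300,150:410].repeat(3,0).repeat(3,1))"
```

```text
want -0.018820508075688774 0.09723909236273084
t 10.82 tcp box [-0.021   0.0975  0.0864] F [-2.  -0.9  0.6] grip -0.0
tool x deg in box 29.93 tilt z [-0.002 -0.    -1.   ]
shift tool [ 0.0018  0.0013 -0.0016]
q [ 0.35  0.36 -0.43  2.01  0.2   0.82 -1.5 ]
```

View pics/s5.png

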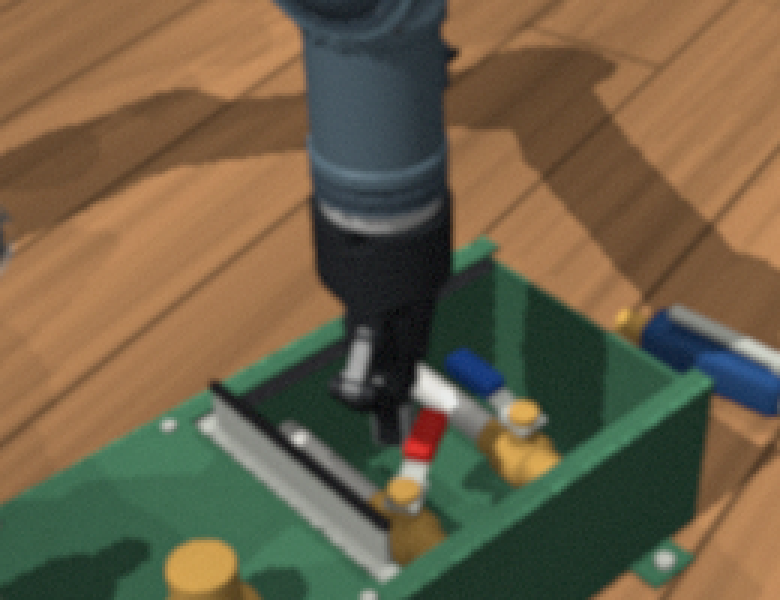

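Red is turning as planned and blue is untouched. On to the stop.

Emit:
step_arm:
  series:
    - [[0.0045, 0, -0.001], 5]
    - [[0.0045, -0.0015, 0], 5]
    - [[0.0037, -0.0017, 0], 5]
    - [[0.0037, -0.0017, 0], 5]
    - [[0.0037, -0.0017, 0], 5]
    - [[0.0037, -0.0017, 0], 5]
    - [[0.002, 0, 0], 0]
    - [[0, 0, 0], 0]

```text
t: 11.53
tcp_pos: [0.5411, -0.016, 0.0866]
tool_rot: [-0.0, 0.992, -0.123, -0.004]
force: [-5.6, 0.9, 2.6]
grip_width: 0.001
```

```bash
python3 arc.py 90
```

```text
want -3.469446951953614e-18 0.113
t 11.53 tcp box [-0.0014  0.1131  0.0866] F [-5.6  0.9  2.6] grip 0.0
tool x deg in box 0.16 tilt z [-0.007  0.002 -1.   ]
shift tool [ 0.0014  0.0001 -0.0014]
q [ 0.24  0.39 -0.33  1.95  0.16  0.83 -2.  ]
```

Emit:
step_arm:
  series:
    - [[0.003, 0, 0], 0]
    - [[0.003, 0, 0], 0]
    - [[0, 0, 0], 0]
    - [[0, 0, 0], 0]
    - [[0, 0, 0], 0]

```text
t: 11.95
tcp_pos: [0.5413, -0.016, 0.0865]
tool_rot: [0.0, 0.992, -0.123, -0.01]
force: [-16.8, 4.4, 14.2]
grip_width: -0.001
```

```bash
python3 arc.py 90
```

```text
want -3.469446951953614e-18 0.113
t 11.95 tcp box [-0.0013  0.1132  0.0865] F [-16.8   4.4  14.2] grip -0.0
tool x deg in box 0.21 tilt z [-0.019  0.002 -1.   ]
shift tool [ 0.0012  0.0002 -0.0015]
q [ 0.24  0.39 -0.33  1.94  0.16  0.85 -2.  ]
```

The force rose to 17 N with no movement, so the handle is at its stop. Backing off, lifting and checking.

Emit:
step_arm:
  series:
    - [[-0.006, 0, 0], 0]
    - [[-0.008, 0, 0], 0]
    - [[-0.006, 0, 0], 0]
    - [[0, 0, -0.02], 0]
    - [[0, 0, -0.035], 0]
    - [[0, 0, -0.035], 0]
    - [[0, 0, -0.035], 0]
    - [[0, 0, -0.035], 0]
    - [[0, 0, -0.035], 0]
    - [[0, 0, -0.035], 0]

```text
t: 12.78
tcp_pos: [0.5312, -0.0143, 0.3199]
tool_rot: [-0.0, 0.992, -0.125, 0.001]
force: [0.8, 0.6, 0.4]
grip_width: -0.003
```

Emit:
step_arm:
  series:
    - [[0, -0.035, -0.02], 0]
    - [[0, -0.035, 0], 0]
    - [[0, -0.035, 0], 0]
    - [[0, -0.035, 0], 0]
    - [[0, -0.035, 0], 0]
    - [[0, -0.035, 0], 0]
    - [[0, 0, 0], 0]
    - [[0, 0, 0], 0]

```text
t: 13.45
tcp_pos: [0.5832, 0.1928, 0.3376]
tool_rot: [-0.001, 0.992, -0.123, 0.0]
force: [-0.0, 0.6, -0.4]
grip_width: -0.003
```

```bash
python3 -c "
from h import *
rel(None)
t=r.capture('top');s=r.capture('side');cv2.imwrite('pics/t6full.png',t);cv2.imwrite('pics/s6full.png',s)
cv2.imwrite('pics/t6.png',t[170:370,200:460].repeat(3,0).repeat(3,1))"
```

```text
t 13.45 tcp box [-0.0124  0.3258  0.3376] F [-0.   0.6 -0.4] grip -0.0
tool x deg in box 0.26 tilt z [ 0.001  0.002 -1.   ]
q [ 0.01  0.28 -0.49  1.54  0.13  1.35 -2.31]
```

View pics/t6.png

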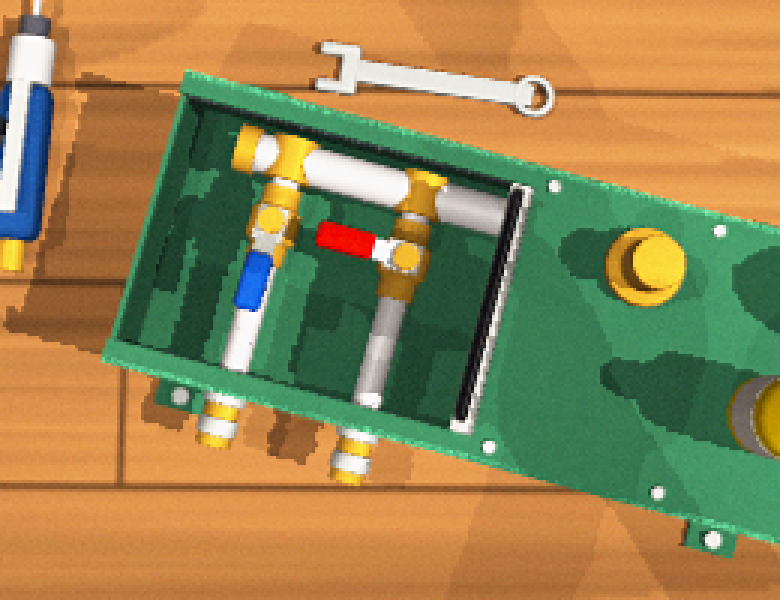

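View pics/s6full.png

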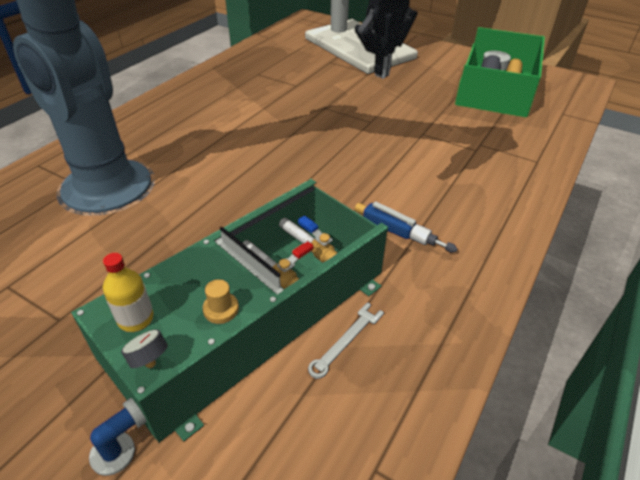

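```bash
python3 -c "
from h import *
p=np.load('box.npy');c,s_=np.cos(p[2]),np.sin(p[2])
def B(w):
    q=w-[p[0],p[1],0];return np.c_[c*q[:,0]+s_*q[:,1],-s_*q[:,0]+c*q[:,1],q[:,2]]
f=lambda x,y:(x/3+200,y/3+170)
a=B(unp('top',[f(345,240)],.102))[0];h=B(unp('top',[f(406,257)],.093))[0]
d=a-h;print(a,h,np.arctan2(d[1],-d[0]), np.linalg.norm(d[:2]))
a=B(unp('top',[f(345,240)],.102))[0]-[.02,.07,0];print(np.arctan2(a[1],-a[0]))
print(r.finish_job())
"
```

```text
[0.01820264 0.11184348 0.102     ] [0.01861199 0.06914425 0.093     ] 1.5612099229383223 0.04270119387134415
1.5278683993576878
the job is handed in; nothing more can be done
None
```

I pushed the cover open by its lip until it hit its stop, then pushed the red handle round until it hit its stop. I lifted the arm clear and handed the job in about 13.5 s into the 58 s limit. Handing in gives no verdict, so the checks below are my own.

- **Cover:** the fingers stopped moving as the force rose to about 8 N. In the picture taken just after, the lip bead is at about box y = 13 mm, against 15 mm for the lip face at full travel. In the last picture the lip has not moved.
- **Red handle:** it stopped with the force at about 17 N. From the last picture its angle is between 1.53 and 1.56 rad, depending on whether I use the nominal or the measured hub position; both are above the 1.45 needed.
- **Blue handle:** it is still open and looks unmoved.
- **Bystanders:** the bottle, bush, spanner and grinder look unmoved by eye in the before-and-after pictures, and the bottle and bush are upright. I did not measure their positions again.
- **Arm:** it was clear of everything at the end, and the force reading was about zero.

No check failed. The one disagreement was in the box fit: one side-view corner was off by about 8 pixels and another by 4. I put that down to how I read those corners, since the valves, lip and both stops were all within about 3 mm of where they should be.

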